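# Fit the front axle of an upturned planter and hold it for the wheels

### The job

The wooden trough planter stands upside down so that its wheels can be fitted: one axle is already on, and the other axle, the bare metal rod lying on the table, is still to go in. Pick up the rod, slide it endways through one of the two empty bushings and on through the other until it spans both and sticks out about equally on the two sides, as the finished axle does. Finish while still gripping it there, steady and without forcing it against the bushings, so that somebody else can push the two wheels on; leave everything else on the table where it is.

Things in the scene. Friction and masses are not known exactly. Their poses are not given: they have to be found in the camera images.
- axle_mid (a point): Centre of the loose axle: a straight solid aluminium rod, 12 mm in diameter, 300 mm long over its rounded (hemispherical) ends, about 90 g, lying free on the table (it can roll), its centre 6 mm above the table. The point's x axis runs along the rod; the ends are alike and either may go in first. It may be gripped anywhere along its length.
- axle_end_a (a point): Tip of the axle at its -x end, on its axis, 150 mm from axle_mid.
- axle_end_b (a point): Tip of the axle at its +x end, on its axis, 150 mm from axle_mid.
- axle_seat (a point): Point on the common axis of the two empty bushings, half-way between them, fixed to the planter, 170 mm above the table. Its y axis is the axis of the bores (level, across the planter), x runs along the planter towards the axle already fitted, z is up. The axle is home when axle_mid is here.
- bushing_left (a point): Centre of the brass bushing on the +y side of axle_seat, 77 mm from it, same axes. It is 24 mm long (65 to 89 mm from axle_seat), open at both ends, bore 16 mm, both mouths flared at 45 degrees to 26 mm over their last 5 mm. Its steel pillow block: foot 80 (x) by 22 (y) by 6 mm on the planter's bottom, neck 36 mm in x, round housing of 42 mm diameter (top 191 mm above the table).
- bushing_right (a point): Centre of the like bushing and block on the -y side of axle_seat, 77 mm from it.
- wheel_a: Loose wheel lying flat on the table: black tyre, grey hub, 90 mm in diameter, 28 mm thick. Origin at the centre of its underside. Not to be disturbed.
- wheel_b: Second loose wheel, like wheel_a. Not to be disturbed.
- mug: White stoneware mug, 84 mm in diameter, 95 mm high, with a handle. Origin at the centre of its underside. Not to be disturbed.
- flowerpot: Empty terracotta pot, 96 mm in diameter, 85 mm high. Origin at the centre of its underside. Not to be disturbed.
- jar: Glass jar with a steel lid, 64 mm in diameter, 75 mm high. Origin at the centre of its underside. Not to be disturbed.
- screwdriver: Screwdriver lying on the table, about 200 mm long and 30 mm high. Not to be disturbed.
- glasses: Open tortoiseshell reading glasses standing on the table: front 120 mm wide and 45 mm high, arms reaching 135 mm along +x. Origin on the table below the bridge. Not to be disturbed.
- axle: The same axle, taken whole; its origin is axle_mid.
- planter: Cedar trough planter upside down; it does not move. Origin on the table straight below axle_seat, same axes. 180 mm wide in y, from x = -75 to +325 mm, upturned bottom 130 mm above the table; rim boards at the table stand out 12 mm, 18 mm high. The axle already fitted lies at x = 250 mm, 170 mm up; its 90 mm wheels reach 122 mm to either side.

How it is judged:
By the outcome, as a careful person would: the job done as asked, in the order asked, and still so for the second after the job is handed in, while the arm keeps its last pose, push and grip.
It also fails if it takes over 48 s, if anything falls off the work surface, if the arm or the gripper's body presses on something with over 40 N, if the wrist force passes 120 N, or if a joint passes its speed limit or range.

### The arm

A 7-joint arm with a two-finger parallel gripper is mounted at the origin on the work surface. World frame = base frame: x ahead of the robot, y to its left, z up, the work surface at z = 0. Lengths are in m, angles in rad, forces in N, time in s.
With the tool pointing down it reaches from about 0.4 to 0.875 m from the base axis. Payload 19.3 kg.
Tool frame: the origin (TCP) lies midway between the tips of the shut fingers; the grasp point (between the pads) lies 19 mm behind it; z points along the fingers, y is the line along which they close (so a half turn about z gives the same grasp; the last joint's range is limited). The gripper opens to 85 mm and grips with 20 to 120 N. Pads are 22 mm wide; open, the fingers measure 114 mm over their backs; the gripper's body (76 mm by 85 mm) begins 54 mm behind the grasp point. The pads swing forward as they close: fully open they stand 13 mm farther back than shut.
Start: joints at [-0.07, 0.521, -0.036, 1.599, 0.021, 1.021, -0.113], TCP at [0.625, -0, 0.231] pointing down, gripper open.
Joint ranges: [-2.91, 2.91], [-0.3, 2.13], [-1.5, 1.42], [0.17, 2.43], [-1.26, 4.41], [0.16, 1.93], [-2.52, 2.52]. Speed limits (rad/s): [1.89, 1.89, 2.39, 2.39, 3.01, 3.01, 3.01].

### API

Orientations are given as [roll, pitch, yaw] about the fixed x, y, z axes, in that order (R = Rz(yaw) Ry(pitch) Rx(roll)).
In Python, from workcell import * gives the robot as it stands.
- The arm moves only by the shell command python3 -m creep 'ROWS' [FORCE]. ROWS is JSON, a list that holds one entry, the list of rows, each a list of 7 numbers: the closure, from -1 (fully open) to 1 (shut), then the shift along the tool's x, y, z in m, then the turn, a rotation vector about the tool's x, y, z in degrees. A call has 1 to 10 rows; each row shifts and turns the commanded pose from where the row before left it, along the tool's axes as they then stand; what a row does not reach is not made up. A row lasts 1/10 s, in which the tool goes at most 50 mm and 8.59 degrees, less where a joint would pass 70% of its speed; a pose out of reach is approached as far as the arm can. A call is refused whole if a number of a shift passes 0.05 or a number of a turn 8.59, either way. A call with a gripper value outside its range is refused whole. The fingers move at their own pace and stop on an object; FORCE is the grip in N (left out, the last holds). Time passes only in rows, so rows that do not move let the fingers close. It gives the time, the measured TCP pose, the force, the opening and the grip force at its end, in the units of the state.
- observe(): the state, without advancing time (a new reading comes with each control period).
- grab_frame(name): name is "scene" or "side" or "wrist"; returns a dict with "image" (384x512x3 uint8, red, green, blue), "range_z" (384x512 float32, m along the optical axis (not along the pixel's ray), 0 where there is no reading), "fx", "fy", "cx", "cy" (pixels), "R" (3x3) and "t" (3): a world point X has camera coordinates R X + t; the wrist camera has in their place "T_tool_cam" (4x4, takes a point from camera to tool coordinates, whose origin is the TCP and whose axes are the flange's). Camera axes: x right, y down, z forward; pixel columns grow to the right and rows downward; lengths in m; the calibration is good to about 2 mm. The wrist camera is an equidistant fisheye: a pixel r from the principal point sees the ray r / f radians off the axis. A picture is of the moment at which its call begins: read the wrist's pose just before it.
- job_done(): hands the job in; it is judged then, once.
Trained networks look in a picture, given as the dict that the camera call returned (one of the last four; its "shot" number tells which), for a name from the list of things; names that differ only in an ending like _2 or _b are one class to them, and where a whole thing is asked for, a point or a joint stands for the part that bears it (a point fixed in the world has none). Each returns a list of dicts, best first, with "confidence" (0 to 1); they miss things now and then, are a little off and sometimes report something else, mostly with a low value. They report only what shows in the picture. A call takes as long as a camera call.
- find_in(picture, thing): "extent" ([centre column, centre row, width, height] in pixels, round what is visible of it).
- outline_of(picture, thing): "region" (384x512 bool, what is visible of it) and "extent" ([centre column, centre row, width, height] in pixels, round what is visible of it).
- tip_of(picture, thing): "position" ([column, row] in pixels: a listed point, or the origin of a listed thing).
The state is a dict: "clock": time; "qpos": joint angles; "qd": joint speeds; "joint_efforts": joint torques, N m; "position": TCP position; "tool_rot": TCP orientation; "force": force on the tool from outside, world axes, zero at the start; "moment": the same for the moment, N m; "grip_width": finger opening in m; "finger_force": force on a finger pad.
Only numpy, scipy, OpenCV 4.12 (cv2) and the standard library are available. Lean on these libraries where they do the work, as an engineer would, in place of code of your own. Each camera call takes 0.05 s, during which the arm holds its last target. There are 200 camera calls.

## Working session

There is one attempt and no reset: what is moved stays moved. The work goes in short steps, Python scripts to look and compute and a shell command to move; the robot and the scene stay as the last step left them, time stands still between calls to the robot, and variables do not carry over. Pictures are saved under pics/ and viewed, at most 10 in all, crops included, and the job is handed in when it is done.

```bash
mkdir -p pics; cat > h.py <<'E'
from workcell import *
import numpy as np, cv2
from scipy.spatial.transform import Rotation as Ro
def save(p,n): cv2.imwrite('pics/'+n,cv2.cvtColor(p['image'],cv2.COLOR_RGB2BGR))
def w(p,u,v,z):  # pixel to world with range z
    c=np.array([(u-p['cx'])/p['fx'],(v-p['cy'])/p['fy'],1])*z
    return np.array(p['R']).T@(c-np.array(p['t']))
def cloud(p,m):
    v,u=np.nonzero(m&(p['range_z']>0)); z=p['range_z'][v,u]
    c=np.stack([(u-p['cx'])/p['fx']*z,(v-p['cy'])/p['fy']*z,z],1)
    return (c-np.array(p['t']))@np.array(p['R'])
def onplane(p,u,v,h):
    R=np.array(p['R']);o=-R.T@np.array(p['t']);d=R.T@np.array([(u-p['cx'])/p['fx'],(v-p['cy'])/p['fy'],1])
    return o+d*(h-o[2])/d[2]
E
python3 - <<'E'
from h import *
np.set_printoptions(precision=4,suppress=True)
print(observe())
ims=[]
for n in('scene','side'):
    p=grab_frame(n); ims.append(p['image']); print(n,p['fx'],p['cx'],p['cy'],'cam at',-np.array(p['R']).T@p['t'])
    for t,h in(('axle_mid',.006),('axle_end_a',.006),('axle_end_b',.006),('axle_seat',.17),('bushing_left',.17),('bushing_right',.17)):
        for d in tip_of(p,t)[:2]: print(t,round(d['confidence'],2),d['position'],onplane(p,*d['position'],h))
    for t in('axle','planter'):
        for d in outline_of(p,t)[:1]:
            c=cloud(p,d['region']); print(t,d['confidence'],d['extent'],len(c),c.min(0),c.max(0),np.median(c,0))
    save(p,n+'0.png')
E
```

```text
{'clock': 0.0, 'qpos': array([-0.0702,  0.522 , -0.0363,  1.6   ,  0.0212,  1.0211, -0.1128]), 'qd': array([ 0.0006,  0.    ,  0.0008, -0.0008, -0.    ,  0.    ,  0.0011]), 'joint_efforts': array([ -0.0042, -92.711 ,   1.9776, -36.9928,   0.0176,   0.0082,
        -0.0001]), 'position': array([ 0.6247, -0.0001,  0.2307]), 'tool_rot': array([-3.1405,  0.0001,  1.5708]), 'force': array([-0.2609, -0.6013, -0.1004]), 'moment': array([-0.0199,  0.0053, -0.0113]), 'finger_force': 0.0, 'grip_width': 0.0850283783208095}
scene 469.11084417433244 253.4385675329379 194.31171625966812 cam at [1.2059 0.3086 1.2457]
axle_mid 0.84 [314.3, 231.4] [0.4907 0.2489 0.006 ]
axle_end_a 0.66 [364.7, 230.2] [0.4318 0.3904 0.006 ]
axle_end_a 0.65 [263.2, 233.4] [0.5527 0.1073 0.006 ]
axle_end_b 0.66 [364.7, 230.2] [0.4318 0.3904 0.006 ]
axle_end_b 0.65 [263.2, 233.4] [0.5527 0.1073 0.006 ]
axle_seat 0.81 [161.2, 193.3] [ 0.6222 -0.1709  0.17  ]
bushing_left 0.8 [188.5, 192.5] [ 0.5928 -0.1021  0.17  ]
bushing_left 0.41 [133.2, 187.8] [ 0.6337 -0.2513  0.17  ]
bushing_right 0.65 [134.5, 185.3] [ 0.625 -0.252 
[... 374 characters left out ...]
85 -0.9552  1.0261]
axle_mid 0.63 [232.9, 176.1] [0.4834 0.2569 0.006 ]
axle_end_a 0.63 [261.5, 199.7] [0.5517 0.1195 0.006 ]
axle_end_b 0.63 [261.5, 199.7] [0.5517 0.1195 0.006 ]
axle_seat 0.66 [308.9, 223.0] [ 0.6106 -0.1659  0.17  ]
axle_seat 0.63 [214.0, 133.8] [0.4341 0.284  0.17  ]
bushing_left 0.92 [296.3, 207.2] [ 0.5956 -0.1027  0.17  ]
bushing_right 0.67 [329.2, 248.9] [ 0.6321 -0.2601  0.17  ]
bushing_right 0.62 [226.5, 375.3] [ 0.3377 -0.5166  0.17  ]
axle 0.66 [232.7, 178.4, 51.4, 44.7] 185 [0.4222 0.11   0.0056] [0.5467 0.3787 0.0213] [0.487  0.2419 0.0128]
planter 0.94 [349.6, 231.8, 169.1, 148.5] 14104 [ 0.5056 -0.2916 -0.7651] [1.6313 0.6776 0.2194] [ 0.7165 -0.1921  0.1303]
```

```bash
python3 -c "
import cv2,numpy as np
a=cv2.imread('pics/scene0.png');b=cv2.imread('pics/side0.png')
cv2.imwrite('pics/both0.png',cv2.resize(np.vstack([a[90:370,60:460],b[90:370,100:500]]),None,fx=1.07,fy=1.07))"
```

```text
(no output)
```

View pics/both0.png

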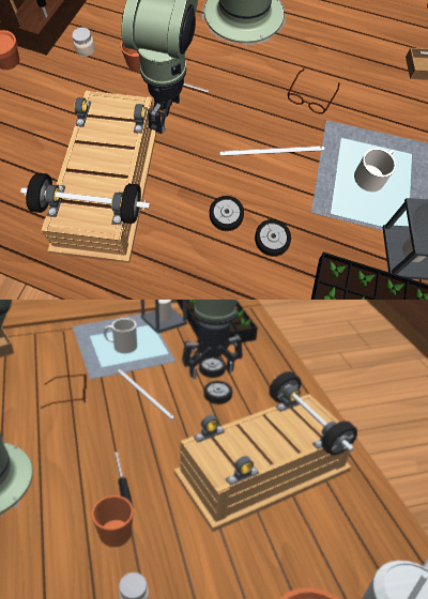

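The views show the rod pointing roughly along the bore axis (about 10° off), with free space on the planter's +y side. I'll insert from +y through the left bushing. Next I'll refine the bushings with depth and the wrist view.

```bash
cat >> h.py <<'E'
def wray(p,u,v,s):
    d=np.array([u-p['cx'],v-p['cy']]); r=np.hypot(*d); th=r/p['fx']
    c=np.array([*(d/r*np.sin(th)),np.cos(th)]); T=np.array(p['T_tool_cam'])
    R=Ro.from_euler('xyz',s['tool_rot']).as_matrix()
    return R@T[:3,3]+s['position'], R@T[:3,:3]@c
def wplane(p,u,v,s,h):
    o,d=wray(p,u,v,s); return o+d*(h-o[2])/d[2]
E
python3 - <<'E'
from h import *
np.set_printoptions(precision=4,suppress=True)
s=observe();p=grab_frame('wrist');save(p,'w0.png');print(p['fx'],p['cx'],p['cy'],np.array(p['T_tool_cam']))
for t,h in(('axle_mid',.006),('axle_end_a',.006),('axle_seat',.17),('bushing_left',.17),('bushing_right',.17)):
    for d in tip_of(p,t)[:2]: print(t,round(d['confidence'],2),d['position'],wplane(p,*d['position'],s,h))
for n in('scene','side'):
    p=grab_frame(n); c=cloud(p,p['range_z']>0)
    for b in([.595,-.1025],[.63,-.253]):
        k=c[(np.hypot(c[:,0]-b[0],c[:,1]-b[1])<.045)&(c[:,2]>.165)&(c[:,2]<.2)]
        print(n,b,len(k),k.mean(0),k.min(0),k.max(0))
    k=c[(abs(c[:,2]-.13)<.006)&(c[:,0]>.5)&(c[:,0]<1)&(c[:,1]<.08)&(c[:,1]>-.35)]
    r=cv2.minAreaRect((k[:,:2]*1000).astype(np.float32)); print(n,r,len(k),k[:,2].mean())
    yaw=np.deg2rad(12.5); # refine by long-edge fits
    for it in range(4):
        R=np.array([[np.cos(yaw),np.sin(yaw)],[-np.sin(yaw),np.cos(yaw)]]); q=k[:,:2]@R.T
        bins=np.arange(np.percentile(q[:,0],4),np.percentile(q[:,0],96),.01); sl=[];e=[]
        for f in(1,99):
            pts=np.array([[b+.005,np.percentile(q[(q[:,0]>=b)&(q[:,0]<b+.01),1],f)] for b in bins if ((q[:,0]>=b)&(q[:,0]<b+.01)).sum()>20])
            a=np.polyfit(pts[:,0],pts[:,1],1); sl.append(a[0]); e.append(np.median(pts[:,1]))
        yaw+=np.arctan(np.mean(sl))
    print('yaw',np.rad2deg(yaw),sl,e,np.percentile(q[:,0],[.5,99.5]))
E
```

```text
297.3186396354542 253.99304374987196 188.32738054113437 [[-0.0002 -0.9571 -0.2899  0.0728]
 [ 1.     -0.     -0.0005  0.0002]
 [ 0.0004 -0.2899  0.9571 -0.1427]
 [ 0.      0.      0.      1.    ]]
axle_end_a 0.89 [194.3, 76.1] [0.5517 0.1054 0.006 ]
bushing_left 0.57 [221.1, 312.3] [ 0.596  -0.1036  0.17  ]
scene [0.595, -0.1025] 126 [ 0.6032 -0.0937  0.1825] [ 0.576  -0.1086  0.1654] [ 0.6211 -0.0809  0.1943]
scene [0.63, -0.253] 133 [ 0.639  -0.2428  0.1818] [ 0.6109 -0.2576  0.1652] [ 0.6551 -0.2298  0.1937]
scene ((732.93359375, -128.52395629882812), (403.46490478515625, 216.1319580078125), 13.798070907592773) 7719 0.12951898928716
yaw 12.858154336526546 [np.float64(0.002236983650940194), np.float64(-0.002487760257957684)] [np.float64(-0.3882851661650025), np.float64(-0.2141347797979196)] [0.4889 0.8866]
side [0.595, -0.1025] 161 [ 0.5927 -0.1006  0.1817] [ 0.5743 -0.1133  0.1651] [ 0.6159 -0.0856  0.1969]
side [0.63, -0.253] 187 [ 0.6294 -0.2503  0.1823] [ 0.6108 -0.2618  0.165 ] [ 0.6536 -0.2327  0.1946]
side ((738.7216796875, -155.06790161132812), (402.6578063964844, 215.70567321777344), 13.543970108032227) 6044 0.13144216227731634
yaw 14.695519121660865 [np.float64(0.010898165131913972), np.float64(-0.010678026559538732)] [np.float64(-0.4125351687648816), np.float64(-0.23654509093100218)] [0.4749 0.8726]
```

View pics/w0.png

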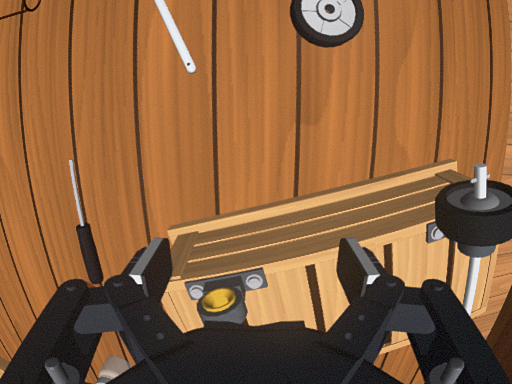

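The wrist view shows the left bushing mouth near (219, 300) and the rod's near end near (191, 68). That gives a bore yaw of about 13.6°, a seat at about (0.613, -0.178), and a rod heading of about 113°. I'll move over the grasp spot at the rod's far (+y) end.

```bash
python3 -m creep '[[[-1,0.02,0,0,0,0,-7.6],[-1,0.02,0,0,0,0,-7.7],[-1,0.03,0,0,0,0,-7.7],[-1,0.04,-0.004,0,0,0,0],[-1,0.04,-0.004,0,0,0,0],[-1,0.04,-0.004,0,0,0,0],[-1,0.04,-0.004,0,0,0,0],[-1,0.04,-0.004,0,0,0,0],[-1,0.04,-0.003,0,0,0,0],[-1,0.04,-0.003,0,0,0,0]]]' 100
python3 -m creep '[[[-1,0.03,0,0.03,0,0,0],[-1,0.02,0,0.03,0,0,0],[-1,0,0,0.03,0,0,0],[-1,0,0,0.03,0,0,0],[-1,0,0,0,0,0,0],[-1,0,0,0,0,0,0]]]'
python3 - <<'E'
from h import *
np.set_printoptions(precision=4,suppress=True)
s=observe();print(s['position'],s['tool_rot'])
p=grab_frame('wrist');save(p,'w1.png')
for t in('axle_mid','axle_end_a'):
    for d in tip_of(p,t)[:2]: print(t,round(d['confidence'],2),d['position'],wplane(p,*d['position'],s,.006))
for d in outline_of(p,'axle')[:1]:
    v,u=np.nonzero(d['region']); P=np.array([wplane(p,a,b,s,.006)[:2] for a,b in zip(u,v)])
    m=P.mean(0); e=np.linalg.svd(P-m,full_matrices=False)[2][0]; q=(P-m)@e
    print(d['confidence'],d['extent'],m,'angle',np.rad2deg(np.arctan2(e[1],e[0]))%180,q.min(),q.max(),m+e*q.min(),m+e*q.max())
    R=Ro.from_euler('xyz',s['tool_rot']).as_matrix(); print('m in tool',R.T@(np.array([*m,.006])-s['position']))
E
```

```text
clock: 2.3
position: [0.4803, 0.3176, 0.2315]
tool_rot: [3.141, -0.0, 1.972]
force: [0.8, -0.4, -0.0]
grip_width: 0.0858
finger_force: 0.0
clock: 2.9
position: [0.4617, 0.3624, 0.1119]
tool_rot: [-3.141, 0.0, 1.972]
force: [0.7, 0.2, 1.0]
grip_width: 0.0856
finger_force: 0.0
[0.4617 0.3624 0.1119] [-3.1413  0.0001  1.9721]
axle_mid 0.22 [444.2, 296.8] [0.7353 0.3226 0.006 ]
axle_end_a 0.92 [226.2, 149.2] [0.4271 0.3827 0.006 ]
0.86 [228.9, 237.0, 19.7, 178.3] [0.4593 0.3096] angle 114.40652755909768 -0.08014419537048087 0.10840456348972374 [0.4262 0.3826] [0.5041 0.2109]
m in tool [-0.0477 -0.0228  0.1059]
```

View pics/w1.png

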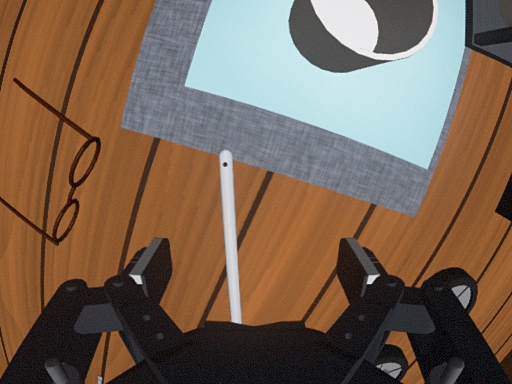

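The wrist view shows the rod end at (226, 150), free of the mat, with the glasses and mug off to the sides. I'll check mug clearance before descending, because the mug is taller than the bottom of the gripper body.

```bash
python3 - <<'E'
from h import *
np.set_printoptions(precision=4,suppress=True)
g=np.array([.438,.357]);x=np.array([-.412,.911]);y=np.array([.911,.412])
for n in('scene','side'):
    p=grab_frame(n)
    for t in('mug','glasses'):
        for d in outline_of(p,t)[:1]:
            c=cloud(p,d['region']);c=c[(c[:,2]>.015)&(c[:,2]<.11)];k=c[:,:2]-g;k=np.c_[k@x,k@y]
            print(n,t,d['confidence'],np.percentile(c,[2,98],axis=0),'tool frame xy',np.percentile(k,[2,98],axis=0))
E
```

```text
scene mug 0.78 [[0.4311 0.4805 0.0168]
 [0.5142 0.5589 0.0961]] tool frame xy [[0.0942 0.0591]
 [0.1752 0.1402]]
side mug 0.85 [[0.441  0.4756 0.017 ]
 [0.5075 0.5502 0.0969]] tool frame xy [[0.0923 0.0584]
 [0.1549 0.1289]]
side glasses 0.56 [[0.2987 0.2403 0.0333]
 [0.3112 0.3265 0.0491]] tool frame xy [[-0.0491 -0.1746]
 [ 0.0254 -0.1288]]
```

```bash
python3 -m creep '[[[-1,0.004,-0.024,0,0,0,-1.3],[-1,0,0,0.03,0,0,0],[-1,0,0,0.03,0,0,0],[-1,0,0,0.03,0,0,0],[-1,0,0,0.012,0,0,0],[-1,0,0,0.008,0,0,0],[-1,0,0,0,0,0,0],[-1,0,0,0,0,0,0]]]' 100
python3 -m creep '[[[0.2,0,0,0,0,0,0],[0.5,0,0,0,0,0,0],[0.7,0,0,0,0,0,0],[1,0,0,0,0,0,0],[1,0,0,0,0,0,0],[1,0,0,0,0,0,0],[1,0,0,0,0,0,0],[1,0,0,0,0,0,0]]]' 100
```

```text
clock: 4.2
position: [0.4384, 0.357, 0.0023]
tool_rot: [3.14, -0.0, 1.995]
force: [0.6, -0.4, 0.9]
grip_width: 0.0853
finger_force: 0.0
clock: 5.0
position: [0.438, 0.3567, 0.0017]
tool_rot: [3.141, 0.0, 1.995]
force: [-0.9, -1.9, 9.5]
grip_width: 0.0076
finger_force: 98.3
```

Opening is 7.6 mm instead of 12 mm, so the rod is probably pinched only by the fingertips. I'll look.

```bash
python3 - <<'E'
from h import *
s=observe();print(s['position'],s['force'],s['grip_width'])
p=grab_frame('wrist');q=grab_frame('side')
a=cv2.resize(p['image'][90:330,140:370],None,fx=2,fy=2);b=cv2.resize(q['image'][110:230,160:290],(520,480))
b=b[:, :]
cv2.imwrite('pics/g.png',cv2.resize(cv2.cvtColor(np.hstack([a,b]),cv2.COLOR_RGB2BGR),None,fx=.8,fy=.8))
E
```

```text
[0.43797813 0.35671685 0.00165404] [-0.94860251 -1.90546815  9.49784621] 0.007559718173714666
```

View pics/g.png

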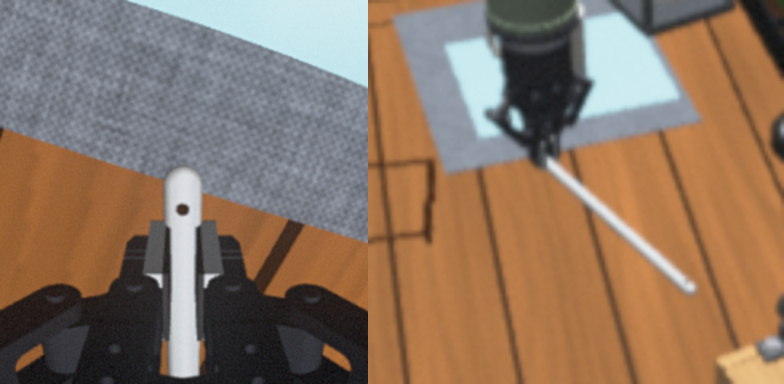

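The rod looks well between the pads, which appear pressed into it slightly. I'll lift and check.

```bash
python3 -m creep '[[[1,0,0,0,0,0,0],[1,0,0,-0.01,0,0,0],[1,0,0,-0.02,0,0,0],[1,0,0,-0.03,0,0,0],[1,0,0,0,0,0,0],[1,0,0,0,0,0,0]]]' 60
python3 - <<'E'
from h import *
np.set_printoptions(precision=4,suppress=True)
s=observe();print(s['position'],s['tool_rot'],s['force'],s['moment'],s['grip_width'])
for n in('scene','side'):
    p=grab_frame(n)
    for d in outline_of(p,'axle')[:1]:
        c=cloud(p,d['region']);R=Ro.from_euler('xyz',s['tool_rot']).as_matrix();k=(c-s['position'])@R
        k=k[(abs(k[:,1])<.03)&(abs(k[:,2])<.06)]; print(n,d['confidence'],len(k),'x range',k[:,0].min(),k[:,0].max())
        print('y fit',np.polyfit(k[:,0],k[:,1],1),'z fit',np.polyfit(k[:,0],k[:,2],1))
    for d in tip_of(p,'axle_end_a')[:2]: print(d)
E
```

```text
clock: 5.7
position: [0.4382, 0.3568, 0.0621]
tool_rot: [3.14, -0.0, 1.995]
force: [0.4, -0.1, -1.2]
grip_width: 0.0077
finger_force: 97.3
[0.4382 0.3568 0.0621] [ 3.1402 -0.0004  1.9947] [ 0.4004 -0.0831 -1.1798] [ 0.1066  0.0616 -0.013 ] 0.007728594150305096
scene 0.54 364 x range -0.26842835368825374 -0.008954566118373149
y fit [-0.0038  0.0024] z fit [-0.0088 -0.0066]
{'position': [266.7, 225.3], 'confidence': 0.83}
side 0.52 199 x range -0.2679956721763132 -0.009705044211087427
y fit [ 0.0004 -0.0036] z fit [-0.0111 -0.0092]
{'position': [261.1, 188.2], 'confidence': 0.68}
{'position': [208.5, 142.7], 'confidence': 0.62}
```

The lift worked and the rod is level and held firmly. Next I'll raise it to bore height, turn it to the bore direction, and stop with the tip about 25 mm short of the left bushing.

```bash
python3 -m creep '[[[1,0,0,-0.04,0,0,0],[1,0,0,-0.04,0,0,5],[1,0,0,-0.024,0,0,5.7],[1,-0.035,0.009,0,0,0,0],[1,-0.035,0.009,0,0,0,0],[1,-0.035,0.009,0,0,0,0],[1,-0.035,0.009,0,0,0,0],[1,-0.035,0.008,0,0,0,0],[1,0,0,0,0,0,0],[1,0,0,0,0,0,0]]]' 60
python3 - <<'E'
from h import *
np.set_printoptions(precision=4,suppress=True)
s=observe();print(s['position'],s['tool_rot'],s['force'],s['moment'],s['grip_width'])
R=Ro.from_euler('xyz',s['tool_rot']).as_matrix()
ims=[]
for n in('scene','side'):
    p=grab_frame(n)
    for d in outline_of(p,'axle')[:1]:
        c=cloud(p,d['region']);k=(c-s['position'])@R
        k=k[(abs(k[:,1])<.03)&(abs(k[:,2])<.04)]; print(n,d['confidence'],len(k),'x range',k[:,0].min(),k[:,0].max(),'y fit',np.polyfit(k[:,0],k[:,1],1),'z fit',np.polyfit(k[:,0],k[:,2],1))
    for t in('axle_end_a','bushing_left','bushing_right','axle_seat'):
        for d in tip_of(p,t)[:2]:
            X=onplane(p,*d['position'],.17); print(t,round(d['confidence'],2),d['position'],X,'tool',(X-s['position'])@R)
    ims.append(p['image'])
a=cv2.resize(ims[0][140:260,110:310],None,fx=3,fy=3,interpolation=2);b=cv2.resize(ims[1][110:290,200:400],(400,360))
b=cv2.resize(ims[1][130:290,180:380],None,fx=2.25,fy=2.25)
a=cv2.resize(ims[0][130:290,110:290],None,fx=2.25,fy=2.25)
cv2.imwrite('pics/pre.png',cv2.cvtColor(np.hstack([a,b])[:, :800],cv2.COLOR_RGB2BGR))
E
```

```text
clock: 7.0
position: [0.5219, 0.1963, 0.165]
tool_rot: [-3.141, -0.0, 1.807]
force: [-0.2, 0.0, -1.0]
grip_width: 0.0076
finger_force: 97.2
[0.5219 0.1963 0.165 ] [-3.141  -0.      1.8065] [-0.235   0.0314 -0.9647] [0.0973 0.0336 0.0559] 0.007564333907163289
scene 0.62 409 x range -0.2654376760339397 0.028695252804621506 y fit [0.0012 0.0028] z fit [-0.012  -0.0073]
axle_end_a 0.64 [201.8, 192.1] [ 0.5783 -0.0685  0.17  ] tool [-0.2707 -0.007  -0.005 ]
axle_end_a 0.52 [189.7, 192.5] [ 0.5916 -0.099   0.17  ] tool [-0.3034 -0.0012 -0.005 ]
bushing_left 0.76 [189.4, 192.9] [ 0.5931 -0.0992  0.17  ] tool [-0.304   0.0002 -0.005 ]
bushing_left 0.19 [140.4, 133.4] [ 0.451  -0.3273  0.17  ] tool [-0.4926 -0.1912 -0.0049]
bushing_right 0.59 [132.9, 183.8] [ 0.6221 -0.2586  0.17  ] tool [-0.4657 -0.0089 -0.005 ]
axle_seat 0.85 [161.7, 191.3] [ 0.6158 -0.1726  0.17  ] tool [-0.3806  0.0051 -0.005 ]
axle_seat 0.66 [404.9, 256.9] [0.5734 0.493  0.17  ] tool [ 0.2764  0.1194 -0.0051]
side 0.42 1524 x range -0.471000760136018 -0.29088105059549885 y fit [0.0141 0.0034] z fit [0.0209 0.0265]
axle_end_a 0.74 [286.3, 199.7] [ 0.5776 -0.0685  0.17  ] tool [-0.2705 -0.0077 -0.005 ]
axle_end_a 0.65 [243.2, 142.2] [0.5162 0.2173 0.17  ] tool [ 0.0218 -0.0006 -0.005 ]
bushing_left 0.66 [294.0, 206.3] [ 0.5907 -0.098   0.17  ] tool [-0.3022 -0.0019 -0.005 ]
bushing_left 0.17 [296.7, 156.8] [0.6577 0.107  0.17  ] tool [-0.1186  0.1112 -0.0051]
bushing_right 0.61 [329.5, 247.2] [ 0.6346 -0.2551  0.17  ] tool [-0.4652  0.0042 -0.005 ]
bushing_right 0.19 [296.3, 203.2] [ 0.5999 -0.0878  0.17  ] tool [-0.2945  0.0095 -0.005 ]
axle_seat 0.96 [308.7, 221.0] [ 0.6122 -0.159   0.17  ] tool [-0.3665  0.0049 -0.005 ]
```

View pics/pre.png

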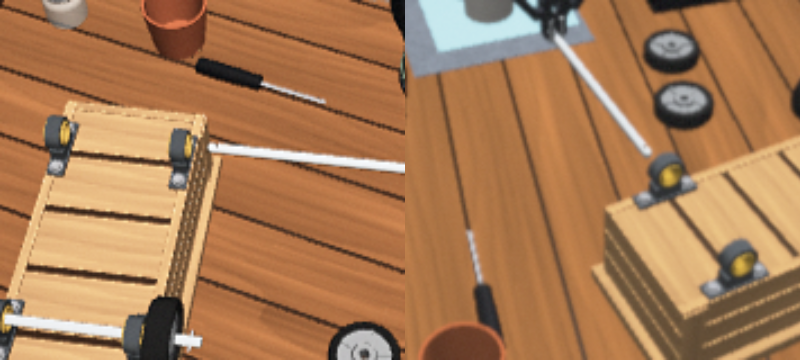

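Both views show the rod tip just short of the left bushing and close to its axis. The network's tip is 2–3 px off, so I'll measure the rod centreline and the brass mouths by colour in the same images.

```bash
cat > m.py <<'E'
from h import *
np.set_printoptions(precision=4,suppress=True)
def run():
    s=observe();R=Ro.from_euler('xyz',s['tool_rot']).as_matrix();print(s['position'],s['tool_rot'])
    for n,boxes in(('scene',[(180,178,206,210),(122,175,148,200)]),('side',[(282,190,310,225),(315,228,345,265)])):
        p=grab_frame(n);hsv=cv2.cvtColor(p['image'],cv2.COLOR_RGB2HSV);out=[]
        yel=cv2.inRange(hsv,(20,130,60),(32,255,255))
        for (u0,v0,u1,v1) in boxes:
            pts=np.argwhere(yel[v0:v1,u0:u1])[:,::-1]+[u0,v0]
            h=cv2.convexHull(pts.astype(np.int32)); M=cv2.moments(h); c=(M['m10']/M['m00'],M['m01']/M['m00'])
            X=onplane(p,*c,.17); out.append(X); print(n,'mouth',len(pts),cv2.boundingRect(pts.astype(np.int32)),c,X,'tool',(X-s['position'])@R)
        d=out[0]-out[1]; print('  dist',np.linalg.norm(d),'angle',np.rad2deg(np.arctan2(d[1],d[0])))
        # rod: columns of pixels across the predicted line
        Rc=np.array(p['R']);q=[]
        for x in np.arange(-.262,-.05,.008):
            X=s['position']+R@[x,0,-.004];c=Rc@X+p['t'];u=c[0]/c[2]*p['fx']+p['cx'];v=c[1]/c[2]*p['fy']+p['cy']
            g=hsv[int(v)-8:int(v)+9,int(u)-8:int(u)+9].astype(int);m=(g[...,1]<60)&(g[...,2]>110)
            X2=s['position']+R@[x+.01,0,-.004];c=Rc@X2+p['t'];du=np.array([c[0]/c[2]*p['fx']+p['cx']-u,c[1]/c[2]*p['fy']+p['cy']-v]);du/=np.hypot(*du);nn=np.array([-du[1],du[0]])
            vv,uu=np.nonzero(m); r=np.c_[uu+int(u)-8-u,vv+int(v)-8-v]; r=r[abs(r@du)<2]
            if len(r)>5:
                o=np.median(r@nn); Y=onplane(p,*(np.array([u,v])+o*nn),.17); q.append((Y-s['position'])@R)
        q=np.array(q); a=np.polyfit(q[:,0],q[:,1],1); print('  rod y fit in tool',a,'at tip',np.polyval(a,-.27),'resid',np.std(q[:,1]-np.polyval(a,q[:,0])),len(q))
E
python3 -c "from m import *; run()"
```

```text
[0.5218 0.197  0.1653] [ 3.1416 -0.      1.8083]
scene mouth 26 (185, 190, 10, 10) (190.6972789115646, 193.60204081632654) [ 0.5939 -0.0949  0.17  ] tool [-0.3007  0.0014 -0.0047]
scene mouth 30 (137, 184, 4, 10) (138.43478260869566, 188.4710144927536) [ 0.6305 -0.2367  0.17  ] tool [-0.4472  0.0036 -0.0047]
  dist 0.14646914452900703 angle 104.46486746898643
  rod y fit in tool [-0.006  -0.0001] at tip 0.0015723140529711565 resid 0.0004473349345868914 27
side mouth 71 (293, 203, 10, 10) (297.5564738292011, 207.64738292011018) [ 0.5984 -0.1051  0.17  ] tool [-0.3116  0.0033 -0.0047]
side mouth 73 (325, 243, 10, 10) (329.5392953929539, 247.4281842818428) [ 0.6345 -0.2558  0.17  ] tool [-0.4666  0.0029 -0.0047]
  dist 0.1550212725704559 angle 103.46221754016564
  rod y fit in tool [0.0082 0.0003] at tip -0.0018910466951560698 resid 0.0005046073853303844 27
```

In the side view the mouths sit 155 mm apart at 103.5°, which is right. The rod is parallel in yaw, its tip sags about 0.7° (3 mm low), and the bores are about 3 mm to tool +y. I'll correct these and enter the first bushing.

```bash
python3 -m creep '[[[1,0,0.003,0,0,-0.7,0],[1,0,0,0,0,0,0],[1,0,0,0,0,0,0]]]' 60
python3 -c "from m import *; run()"
python3 -m creep '[[[1,-0.01,0,0.0001,0,0,0],[1,-0.01,0,0.0001,0,0,0],[1,-0.01,0,0.0001,0,0,0],[1,-0.005,0,0.0001,0,0,0],[1,0,0,0,0,0,0]]]' 60
```

```text
clock: 8.0
position: [0.5247, 0.1978, 0.1652]
tool_rot: [-3.142, 0.012, 1.808]
force: [-0.3, -0.6, -1.5]
grip_width: 0.008
finger_force: 97.2
[0.5247 0.1978 0.1652] [-3.1415  0.0123  1.8084]
scene mouth 23 (185, 190, 10, 9) (190.89922480620154, 193.64341085271317) [ 0.5938 -0.0943  0.17  ] tool [-0.3002 -0.0016 -0.0011]
scene mouth 29 (137, 184, 4, 11) (138.39583333333334, 188.66666666666666) [ 0.6311 -0.2365  0.17  ] tool [-0.4472  0.0011  0.0007]
  dist 0.14699320007000227 angle 104.69212320692313
  rod y fit in tool [-0.0014 -0.0004] at tip -4.625320363447452e-05 resid 0.0003470394259598931 27
side mouth 71 (293, 203, 10, 10) (297.5564738292011, 207.64738292011018) [ 0.5984 -0.1051  0.17  ] tool [-0.3117  0.0003 -0.0009]
side mouth 72 (325, 243, 10, 10) (329.59779614325066, 247.36363636363637) [ 0.6347 -0.2557  0.17  ] tool [-0.4666  0.0001  0.001 ]
  dist 0.15491013188432784 angle 103.55021249498017
  rod y fit in tool [0.0012 0.0004] at tip 2.3557245935868897e-05 resid 0.0006336548555297805 27
clock: 8.6
position: [0.5333, 0.1624, 0.1653]
tool_rot: [-3.142, 0.012, 1.806]
force: [0.0, 0.4, -1.1]
grip_width: 0.0078
finger_force: 97.2
```

The rod is now aligned to a fraction of a millimetre and entered without contact force. Continuing in.

```bash
python3 -m creep '[[[1,-0.012,0,0.0001,0,0,0],[1,-0.012,0,0.0002,0,0,0],[1,-0.012,0,0.0001,0,0,0],[1,-0.012,0,0.0002,0,0,0],[1,-0.012,0,0.0001,0,0,0],[1,-0.012,0,0.0002,0,0,0],[1,0,0,0,0,0,0]]]' 60
python3 -m creep '[[[1,-0.012,0,0.0001,0,0,0],[1,-0.012,0,0.0002,0,0,0],[1,-0.012,0,0.0001,0,0,0],[1,-0.012,0,0.0002,0,0,0],[1,-0.01,0,0.0001,0,0,0],[1,0,0,0,0,0,0]]]' 60
python3 -c "from m import *; run()"
```

```text
clock: 9.3
position: [0.5503, 0.0915, 0.1653]
tool_rot: [-3.142, 0.013, 1.806]
force: [0.1, -0.0, -1.3]
grip_width: 0.0078
finger_force: 97.2
clock: 9.9
position: [0.5638, 0.0354, 0.1653]
tool_rot: [-3.141, 0.013, 1.806]
force: [0.3, 0.8, -1.5]
grip_width: 0.0078
finger_force: 97.2
[0.5638 0.0354 0.1653] [-3.1415  0.0127  1.8061]
scene mouth 15 (185, 190, 10, 10) (190.43537414965985, 193.91156462585033) [ 0.5951 -0.0952  0.17  ] tool [-0.1343 -0.     -0.003 ]
scene mouth 31 (137, 184, 4, 10) (138.43478260869566, 188.4710144927536) [ 0.6305 -0.2367  0.17  ] tool [-0.2802  0.0014 -0.0012]
  dist 0.14594589072807468 angle 104.03648263940387
  rod y fit in tool [ 0.0017 -0.0003] at tip -0.0007592914768251489 resid 0.0005122346662162289 25
side mouth 25 (293, 203, 10, 10) (297.28104575163394, 207.34313725490196) [ 0.598  -0.1038  0.17  ] tool [-0.1433  0.0008 -0.0029]
side mouth 72 (325, 243, 10, 10) (329.59779614325066, 247.36363636363637) [ 0.6347 -0.2557  0.17  ] tool [-0.2996  0.0011 -0.0009]
  dist 0.15624486747422947 angle 103.57612763924647
  rod y fit in tool [0.0104 0.0039] at tip 0.0010980687158510527 resid 0.003764227096061369 27
```

Tip is just short of the second bushing and about 1 mm off in y. I'll nudge it and continue.

```bash
python3 -m creep '[[[1,0,0.001,0,0,0,0],[1,-0.01,0,0.0001,0,0,0],[1,-0.01,0,0.0001,0,0,0],[1,-0.01,0,0.0001,0,0,0],[1,0,0,0,0,0,0]]]' 60
python3 -m creep '[[[1,-0.01,0,0.0001,0,0,0],[1,-0.01,0,0.0001,0,0,0],[1,-0.01,0,0.0001,0,0,0],[1,-0.01,0,0.0001,0,0,0],[1,0,0,0,0,0,0]]]' 60
python3 - <<'E'
from h import *
ims=[]
for n,(u,v) in(('scene',(110,140)),('side',(250,150))):
    p=grab_frame(n);ims.append(cv2.resize(p['image'][v:v+140,u:u+130],None,fx=3,fy=3,interpolation=2))
cv2.imwrite('pics/ins.png',cv2.cvtColor(np.hstack(ims),cv2.COLOR_RGB2BGR))
E
```

```text
clock: 10.5
position: [0.5719, 0.0061, 0.1654]
tool_rot: [-3.141, 0.013, 1.806]
force: [-0.1, 0.4, -1.4]
grip_width: 0.0077
finger_force: 97.2
clock: 11.0
position: [0.5812, -0.0325, 0.1654]
tool_rot: [-3.141, 0.013, 1.806]
force: [-0.0, 1.0, -0.9]
grip_width: 0.0072
finger_force: 97.2
```

View pics/ins.png

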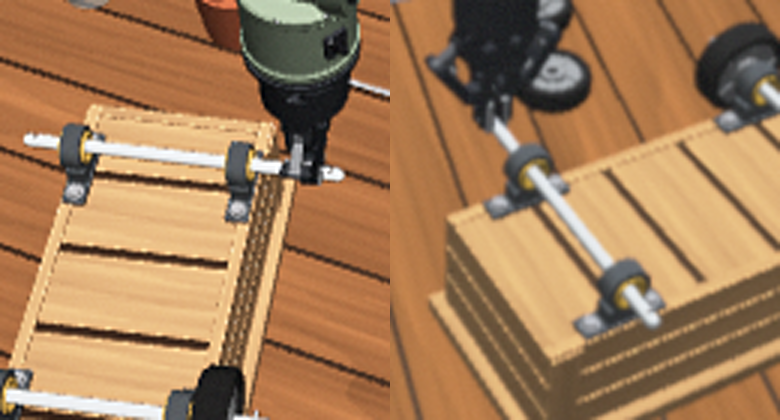

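The rod passes through both bushings with no force, with its far tip at about (655, 320) in the right half. I'll move the remaining 22 mm, then measure the overhangs.

```bash
python3 -m creep '[[[1,-0.008,0,0.0001,0,0,0],[1,-0.008,0,0.0001,0,0,0],[1,-0.006,0,0.0001,0,0,0],[1,0,0,0,0,0,0],[1,0,0,0,0,0,0]]]' 60
cat > e.py <<'E'
from h import *
np.set_printoptions(precision=4,suppress=True)
S=np.array([.613,-.178,.17]);yaw=np.deg2rad(103.5);b=np.array([np.cos(yaw),np.sin(yaw),0])
s=observe();print(s['position'],s['force'],s['moment'],s['grip_width'])
for n in('scene','side'):
    p=grab_frame(n);g=cv2.cvtColor(p['image'],cv2.COLOR_RGB2HSV).astype(float);R=np.array(p['R'])
    row=''
    for y in np.arange(-.17,.172,.002):
        best='.'
        c=R@(S+b*y)+p['t'];u=c[0]/c[2]*p['fx']+p['cx'];v=c[1]/c[2]*p['fy']+p['cy']
        q=cv2.getRectSubPix(p['image'],(3,3),(u,v)).reshape(-1,3).mean(0);mx,mn=q.max(),q.min()
        best='W' if mn>140 and mx-mn<35 else 'y' if q[2]<.45*q[0] and q[1]>.6*q[0] else 'k' if mx<90 else '.'
        row+=best
    print(n,row)
E
python3 e.py
```

```text
clock: 11.6
position: [0.5861, -0.052, 0.1654]
tool_rot: [-3.142, 0.012, 1.808]
force: [0.0, 0.8, -1.4]
grip_width: 0.0081
finger_force: 97.2
[ 0.5861 -0.052   0.1654] [ 0.0346  0.7981 -1.4152] [0.1102 0.0257 0.0428] 0.008076548118905727
scene yyyyyyyyyyyyy...WWWWWWWWWWWWWWWWWWWWWWWWWW.......k.....WWWWWWWWWWWWWWWWWWWWWWWWWWWWWWWWWWWWWWWWWWWWWWWWWWWWWWWWWWWWWWWWW............WWW.....WW...kkkkkkkk.WWWWWWWWWW..yyyyy
side .................WWWWWWWWWWWWWWWWWWWWWWWWWWWWWW..............WWWWWWWWWWWWWWWWWWWWWWWWWWWWWWWWWWWWWWWWWWWWWWWWWWWWWWWWWWWWWWWW..............WWWWWWWW....kkkkkkkkkkkkkkkkkkkk
```

By kinematics and by the images, about 3 mm remains. A hand on the outer end would block one wheel, so I'll move the 3 mm, release (the rod rests in both bushings), and regrip mid-span.

```bash
python3 -m creep '[[[1,-0.003,0,0,0,0,0],[1,0,0,0.0005,0,0,0],[1,0,0,0.0005,0,0,0],[1,0,0,0,0,0,0]]]' 60
python3 -m creep '[[[0.7,0,0,0,0,0,0],[0.5,0,0,0,0,0,0],[0,0,0,0,0,0,0],[-1,0,0,0,0,0,0],[-1,0,0,0,0,0,0],[-1,0,0,0,0,0,0],[-1,0,0,0,0,0,0]]]' 40
python3 -c "
from h import *
s=observe();print(s['force'],s['moment'],s['position'],s['tool_rot'],s['grip_width'])"; python3 e.py
```

```text
clock: 12.1
position: [0.5868, -0.0548, 0.1644]
tool_rot: [-3.141, 0.012, 1.808]
force: [0.6, 0.5, -2.1]
grip_width: 0.0076
finger_force: 97.2
clock: 12.8
position: [0.5869, -0.0549, 0.1645]
tool_rot: [3.142, 0.012, 1.808]
force: [-0.8, -0.4, -0.1]
grip_width: 0.0851
finger_force: 0.0
[-0.75185728 -0.43795562 -0.0588888 ] [ 0.00480265 -0.0043443   0.0269691 ] [ 0.58687437 -0.05490457  0.1644879 ] [3.1415593  0.01222501 1.80809049] 0.08508163772640985
[ 0.5869 -0.0549  0.1645] [-0.7519 -0.438  -0.0589] [ 0.0048 -0.0043  0.027 ] 0.08508163772640985
scene yyyyyyyyyyyy.....WWWWWWWWWWWWWWWWWWWWWW..........k.....WWWWWWWWWWWWWWWWWWWWWWWWWWWWWWWWWWWWWWWWWWWWWWWWWWWWWWWWWWWWWWW.............kkkkk...kkkkkkkkkk.WWWWWWWWWWWW...yyyyyy
side ...............WWWWWWWWWWWWWWWWWWWWWWWWWWWWWWWW..............WWWWWWWWWWWWWWWWWWWWWWWWWWWWWWWWWWWWWWWWWWWWWWWWWWWWWWWWWWWWWWWW..............WWWWWWWWWWWWWWWWWWWWWWWW....yyyy
```

Released and resting. Now over to mid-span.

```bash
python3 -m creep '[[[-1,0,0,-0.02,0,0,0],[-1,0,0,-0.04,0,0.7,0],[-1,-0.03,0,0,0,0,0],[-1,-0.03,0,0,0,0,0],[-1,-0.03,0,0,0,0,0],[-1,-0.032,0,0,0,0,0],[-1,0,0,0,0,0,0],[-1,0,0,0,0,0,0]]]' 40
python3 e.py
python3 - <<'E'
from h import *
s=observe();print(s['position'],s['tool_rot'])
p=grab_frame('wrist');save(p,'w2.png')
ims=[]
for n,(u,v) in(('scene',(100,140)),('side',(250,150))):
    p=grab_frame(n);ims.append(cv2.resize(p['image'][v:v+140,u:u+130],None,fx=3,fy=3,interpolation=2))
cv2.imwrite('pics/mid.png',cv2.cvtColor(np.hstack(ims),cv2.COLOR_RGB2BGR))
E
```

```text
clock: 13.7
position: [0.6152, -0.1731, 0.2242]
tool_rot: [-3.141, -0.0, 1.807]
force: [-0.2, 0.5, -0.6]
grip_width: 0.0853
finger_force: 0.0
[ 0.6152 -0.1731  0.2242] [-0.2302  0.4553 -0.6061] [ 0.0581 -0.025  -0.0051] 0.08530265998761939
scene yyyyyyyyyyyy.....WWWWWWWWWWWWWWWWWWWWWW..........k.....WWWWWW.......kkkkkkkkkkk..WWWWWWWWWWWWWWWWWWWWWWWWWWWWWWWWWWWWW...............WWWWWWWWWWWWWWWWWWWWWWWWWWWWW...yyyyyy
side ...............WWWWWWWWWWWWWWWWWWWWWWWWWWWWWWWW.............WWWWWWWWWWWWWWWWWWWWWWWWWWWWWWWWWWWWWWWWWWWWWWWWWWWWWWW....kkkkkkkkkkkkkkkkkkkkkkkkkkkkkkkkkkk...WWWWWW....yyyy
[ 0.61532339 -0.17166756  0.2244057 ] [-3.14158260e+00 -5.85606071e-04  1.80913529e+00]
```

View pics/mid.png

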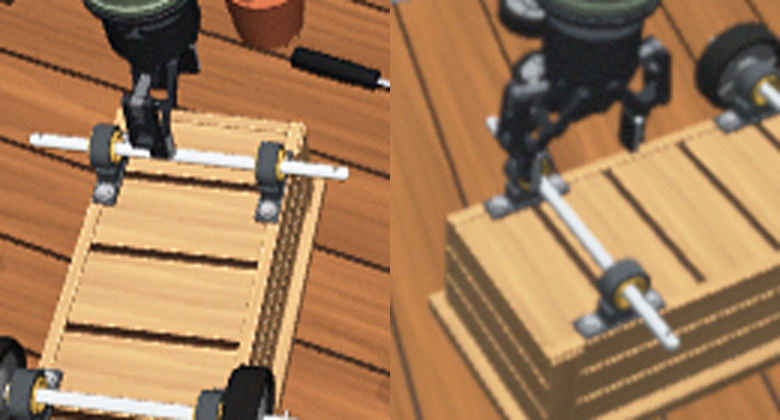

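View pics/w2.png

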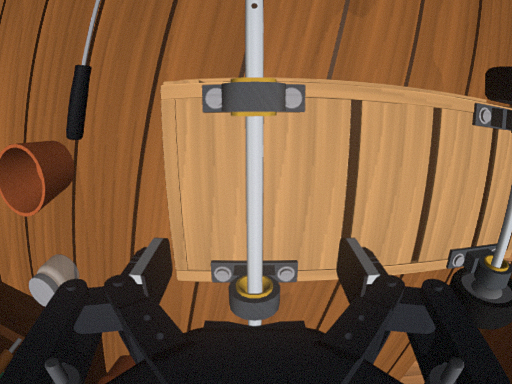

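Views show the rod through both blocks with both ends out, and the wrist view has it centred between the open pads (column ~255). I'll measure the overhangs precisely from the rod's white mask against the brass mouths.

```bash
cat > f.py <<'E'
from h import *
np.set_printoptions(precision=4,suppress=True)
yaw=np.deg2rad(103.5);b=np.array([np.cos(yaw),np.sin(yaw),0]);S=np.array([.613,-.178,.17]);n_=np.array([b[1],-b[0],0])
for n in('scene','side'):
    p=grab_frame(n);R=np.array(p['R']);pr=[]
    ys=np.arange(-.175,.18,.001);best=[]
    img=p['image'].astype(np.float32)
    for y in ys:
        m=[]
        for o in np.arange(-.006,.0061,.001):
            c=R@(S+b*y+n_*o-[0,0,.001])+p['t'];u=c[0]/c[2]*p['fx']+p['cx'];v=c[1]/c[2]*p['fy']+p['cy']
            q=cv2.getRectSubPix(img[...,2],(1,1),(u,v))[0,0];m.append(q)   # blue: low on wood, high on aluminium
        best.append(max(m))
    best=np.array(best)
    def edge(lo,hi,rise):
        k=(ys>=lo)&(ys<=hi);yy,f=ys[k],best[k];h=(f.min()+f.max())/2
        i=np.argmax(f>h) if rise else len(f)-1-np.argmax(f[::-1]>h)
        return yy[i],f.min(),f.max()
    e1,e2=edge(-.175,-.12,1),edge(.125,.178,0);print(n,'ends',e1,e2,'len',e2[0]-e1[0],'mid',(e1[0]+e2[0])/2)
    g=best>110
    tr=[(round(float(ys[i]),3),bool(g[i])) for i in range(1,len(g)) if g[i]!=g[i-1]];print(tr)
    for t in('bushing_left','bushing_right','axle_end_a'):
        for d in tip_of(p,t)[:2]:X=onplane(p,*d['position'],.17)-S;print(t,round(d['confidence'],2),d['position'],X@b,X@n_)
E
python3 f.py
```

```text
scene ends (np.float64(-0.14299999999999996), np.float32(71.36263), np.float32(254.60603)) (np.float64(0.1550000000000003), np.float32(65.3404), np.float32(254.86874)) len 0.29800000000000026 mid 0.006000000000000172
[(-0.144, True), (-0.085, False), (-0.065, True), (-0.029, False), (-0.014, True), (-0.011, False), (-0.009, True), (0.07, False), (0.091, True), (0.157, False)]
bushing_right 0.7 [133.9, 184.5] -0.07714087225237516 -0.008067157640550982
axle_end_a 0.8 [218.8, 198.1] 0.16424076074954658 0.005113615301987477
axle_end_a 0.74 [110.0, 185.6] -0.14168024187605738 0.004373083990885123
side ends (np.float64(-0.14099999999999996), np.float32(58.95129), np.float32(238.75691)) (np.float64(0.1600000000000003), np.float32(67.0084), np.float32(223.39159)) len 0.30100000000000027 mid 0.009500000000000175
[(-0.172, False), (-0.143, True), (-0.07, False), (-0.058, True), (0.07, False), (0.137, True), (0.162, False)]
bushing_left 0.56 [295.3, 207.4] 0.07783506588921345 -0.00205077163115863
axle_end_a 0.81 [345.7, 264.5] -0.1418343521031478 0.007719085304227544
axle_end_a 0.6 [215.5, 262.9] -0.0020376693379441017 -0.26205693998311697
```

Rod mid reads about 3 mm too far toward +y relative to the bushings. I'll confirm with the wrist camera above the +y side.

```bash
python3 -m creep '[[[-1,0.03,0,0,0,0,0],[-1,0.025,0,0,0,0,0],[-1,0,0,0,0,0,0],[-1,0,0,0,0,0,0]]]' 40
python3 - <<'E'
from h import *
np.set_printoptions(precision=4,suppress=True)
s=observe();print(s['position'])
p=grab_frame('wrist');im=p['image'];hsv=cv2.cvtColor(im,cv2.COLOR_RGB2HSV)
cv2.imwrite('pics/w3.png',cv2.cvtColor(cv2.resize(im[40:240,180:330],None,fx=3,fy=3,interpolation=2),cv2.COLOR_RGB2BGR))
yaw=np.deg2rad(103.5);b=np.array([np.cos(yaw),np.sin(yaw),0]);S=np.array([.613,-.178,.17])
for d in outline_of(p,'axle')[:1]:print(d['extent'],d['confidence'])
for d in tip_of(p,'axle_end_a')[:1]:print(d, (wplane(p,*d['position'],s,.168)-S)@b)
for d in tip_of(p,'bushing_left')[:1]:print(d,(wplane(p,*d['position'],s,.17)-S)@b)
yel=cv2.inRange(hsv,(18,130,60),(34,255,255))
k=np.argwhere(yel[60:240,225:290]);k+=[60,225]
print('yellow rows',np.unique(k[:,0],return_counts=True))
for r in range(40,110,8):print(r,(wplane(p,255,r,s,.168)-S)@b)
E
```

```text
clock: 14.75
position: [0.6025, -0.1191, 0.2247]
tool_rot: [3.141, 0.0, 1.809]
force: [0.4, -0.0, -0.3]
grip_width: 0.0852
finger_force: 0.0
[ 0.6025 -0.1191  0.2247]
[253.8, 198.6, 18.0, 258.4] 0.81
{'position': [255.5, 67.6], 'confidence': 0.85} 0.15486133222542495
{'position': [251.8, 178.1], 'confidence': 0.88} 0.08000983945944158
yellow rows (array([138, 139, 156, 157, 158, 159, 160, 161, 162, 163, 164, 165, 166,
       167, 168, 198, 199]), array([ 1,  1,  5, 16, 21, 23, 24, 24, 25, 27, 44, 42, 40, 33, 23,  7, 24]))
40 0.17384998157143255
48 0.16828522309132102
56 0.16277398909312038
64 0.15730763556587365
72 0.1518777878848546
80 0.14647628813073524
88 0.14109514516888422
96 0.13572648682772087
104 0.13036251356071796
```

View pics/w3.png

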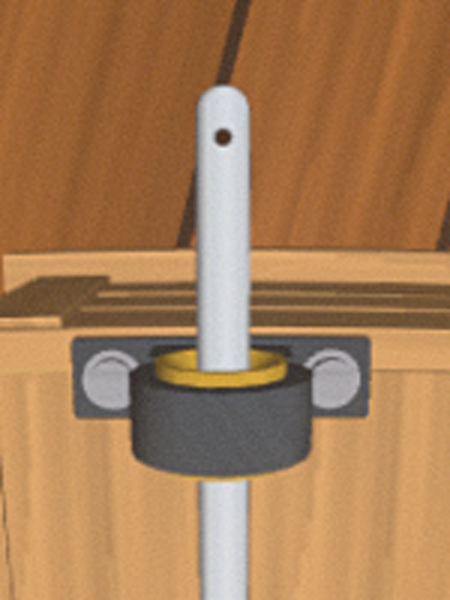

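The tip is at row ~68.7, the brass mouth's widest line at row ~162.7, and the inner brass edge at row ~199.7.

```bash
python3 - <<'E'
from h import *
s=observe();p=grab_frame('wrist')
yaw=np.deg2rad(103.5);b=np.array([np.cos(yaw),np.sin(yaw),0]);S=np.array([.613,-.178,.17])
for r,z,n in((68.7,.168,'tip 150'),(162.7,.17,'face 89'),(168.3,.184,'face top 89'),(199.7,.184,'inner top 65')):print(n,round((wplane(p,255,r,s,z)-S)@b,4))
E
```

```text
tip 150 0.153
face 89 0.0898
face top 89 0.0892
inner top 65 0.0682
```

The overhang is 63.5 mm against 61 mm, so the rod must go about 2 mm further. Now down at mid-span and grip gently.

```bash
python3 -m creep '[[[-1,-0.03,0,0,0,0,0],[-1,-0.029,0,0,0,0,0],[-1,0,0,0.03,0,0,0],[-1,0,0,0.03,0,0,0],[-1,0,0,0.013,0,0,0],[-1,0,0,0,0,0,0],[-1,0,0,0,0,0,0]]]' 40
python3 -m creep '[[[0,0,0,0,0,0,0],[0.4,0,0,0,0,0,0],[0.6,0,0,0,0,0,0],[0.8,0,0,0,0,0,0],[1,0,0,0,0,0,0],[1,0,0,0,0,0,0],[1,0,0,0,0,0,0],[1,0,0,0,0,0,0]]]' 40
python3 -c "
from h import *
s=observe();print(s['force'],s['moment'],s['position'],s['tool_rot'],s['grip_width'],s['finger_force'])"
```

```text
clock: 15.7
position: [0.6168, -0.1768, 0.1524]
tool_rot: [3.141, 0.0, 1.808]
force: [0.2, -0.1, 0.7]
grip_width: 0.0852
finger_force: 0.0
clock: 16.5
position: [0.6163, -0.1767, 0.1517]
tool_rot: [3.142, 0.0, 1.808]
force: [-2.2, 0.3, 6.3]
grip_width: 0.0104
finger_force: 39.0
[-2.17529089  0.28424883  6.33131179] [ 0.09851428  0.57396795 -0.01749731] [ 0.61630416 -0.17668608  0.15169866] [3.14153960e+00 1.08995866e-04 1.80809338e+00] 0.010375964440199602 39.00130748748779
```

Gripped. Now lift 2 mm to centre in the bores, shift -2 mm along the axis, and check the forces.

```bash
python3 -m creep '[[[1,0,0,-0.001,0,0,0],[1,0,0,-0.001,0,0,0],[1,-0.001,0,0,0,0,0],[1,-0.001,0,0,0,0,0],[1,0,0,0,0,0,0],[1,0,0,0,0,0,0]]]' 40
python3 -c "
from h import *
for i in range(3):
    s=observe();print(s['force'].round(2),s['moment'].round(3),s['position'].round(4));grab_frame('scene')
"; python3 f.py
```

```text
clock: 17.1
position: [0.6167, -0.1787, 0.1534]
tool_rot: [-3.142, -0.0, 1.808]
force: [-0.7, 0.2, -0.6]
grip_width: 0.0104
finger_force: 38.9
[-0.72  0.18 -0.59] [-0.023  0.018 -0.01 ] [ 0.6167 -0.1787  0.1534]
[ 0.16  0.7  -1.1 ] [-0.026 -0.003  0.025] [ 0.6167 -0.1786  0.1534]
[-0.01 -0.05 -1.45] [ 0.003 -0.01  -0.03 ] [ 0.6167 -0.1785  0.1534]
scene ends (np.float64(-0.14599999999999996), np.float32(69.90158), np.float32(254.5385)) (np.float64(0.1530000000000003), np.float32(67.73704), np.float32(254.81552)) len 0.29900000000000027 mid 0.0035000000000001696
[(-0.147, True), (-0.086, False), (-0.066, True), (-0.024, False), (-0.018, True), (-0.014, False), (0.005, True), (0.07, False), (0.09, True), (0.155, False)]
bushing_left 0.89 [189.3, 193.8] 0.08157298203017577 0.001965062888965385
bushing_left 0.24 [270.3, 291.6] 0.33261678274521816 0.2551212196928243
bushing_right 0.76 [132.1, 184.4] -0.08217710993374558 -0.007730664236508106
axle_end_a 0.69 [108.7, 186.0] -0.14484496301001998 0.006159613999282055
axle_end_a 0.57 [216.4, 198.0] 0.157685584815113 0.00566373694632688
side ends (np.float64(-0.14199999999999996), np.float32(59.74384), np.float32(237.9653)) (np.float64(0.1590000000000003), np.float32(74.00226), np.float32(238.58798)) len 0.30100000000000027 mid 0.008500000000000174
[(-0.172, False), (-0.144, True), (-0.07, False), (-0.06, True), (0.004, False), (0.039, True), (0.065, False), (0.069, True), (0.085, False), (0.098, True), (0.162, False)]
bushing_left 0.73 [310.8, 222.4] 0.011987664995922532 0.005910095701281933
bushing_left 0.68 [297.0, 205.0] 0.08383246628031214 0.006536817453917792
axle_end_a 0.77 [345.4, 264.1] -0.14053287822976077 0.007769065724699563
axle_end_a 0.66 [284.8, 190.5] 0.14927854971669707 0.005380745682684883
```

Only the rod's weight remains as load, so it floats free in the bores, centred to about 1 mm. One last 1 mm trim and a settle, then I'll hand in.

```bash
python3 -m creep '[[[1,-0.001,0,0,0,0,0],[1,0,0,0,0,0,0],[1,0,0,0,0,0,0],[1,0,0,0,0,0,0],[1,0,0,0,0,0,0]]]' 40
python3 -c "
from h import *
s=observe();print(s['force'].round(2),s['moment'].round(3),s['position'].round(4),s['finger_force']);
if np.linalg.norm(s['force'])<5: print(job_done())"
```

```text
clock: 18.15
position: [0.617, -0.1795, 0.1535]
tool_rot: [3.142, -0.0, 1.808]
force: [0.7, 0.3, -1.8]
grip_width: 0.0106
finger_force: 38.9
[ 0.67  0.29 -1.83] [-0.033 -0.002 -0.023] [ 0.617  -0.1795  0.1535] 38.90607297420502
the job is handed in; nothing more can be done
None
```

The axle is through both bushings, centred to within about 1–2 mm, and gripped mid-span with only its own weight on the wrist, so both ends are free for the wheels; I handed the job in at about 18 s.

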